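# Lock the hold-down bar of a connecting-rod jig with a ball-lock pin

### The arm

A 6-joint arm with a two-finger parallel gripper is mounted at the origin on the work surface. World frame = base frame: x ahead of the robot, y to its left, z up, the work surface at z = 0. Lengths are in m, angles in degrees, forces in N, time in s.
With the tool pointing down it reaches from about 0.25 to 0.85 m from the base axis. Payload 12.5 kg.
Tool frame: the origin (TCP) lies midway between the tips of the shut fingers; the grasp point (between the pads) lies 19 mm behind it; z points along the fingers, y is the line along which they close (so a half turn about z gives the same grasp; the last joint's range is limited). The gripper opens to 93 mm and grips with 3 to 60 N. Pads are 15 mm wide; open, the fingers measure 128 mm over their backs; the gripper's body (75 mm by 188 mm) begins 65 mm behind the grasp point.
Start: joints at [-77.154, 20.094, 94.641, -0, 65.266, -4.847], TCP at [0.167, -0.524, 0.219] pointing down, gripper open.
Joint ranges: [-157.81, 157.81], [-45, 120.19], [0.68, 151.7], [-89.99, 269.99], [4.06, 180], [-164.3, 164.3]. Speed limits (degrees/s): [127.2, 127.2, 159.86, 180, 180, 180].

### API

Orientations are given as [roll, pitch, yaw] about the fixed x, y, z axes, in that order (R = Rz(yaw) Ry(pitch) Rx(roll)).
In Python, from cell import read_state, cams, ticket gives the robot as it stands. The module is installed in compiled form; this text tells all that it offers.
- The arm moves only by the tool drive_tool, never from a script. Its argument "commands" is a list of rows, each an object of numbers: "tx", "ty", "tz": the shift along the world's x, y, z each as a share of 0.025 m, from -1 to 1; "wx", "wy", "wz": the turn, a rotation vector about the world's x, y, z each as a share of 360 degrees, from -1 to 1; "grip": the opening, from -1 (shut) to 1 (fully open). In form: [{"tx": .., "ty": .., "tz": .., "wx": .., "wy": .., "wz": .., "grip": ..}, ...]. A call has 1 to 5 rows; each row shifts and turns the commanded pose from where the row before left it; what a row does not reach is not made up. A row lasts 1/12 s, in which the tool goes at most 41.7 mm and 7.16 degrees, less where a joint would pass 70% of its speed; a pose out of reach is approached as far as the arm can. A call with a number of a shift or a turn outside -1 to 1 is refused whole. A call with a gripper value outside its range is refused whole. The fingers move at their own pace and stop on an object; the grip force is fixed at half the most. Time passes only in rows, so rows that do not move let the fingers close. It gives the time, the measured TCP pose, the force, the opening and the grip force at its end, in the units of the state.
- read_state(): the state, without advancing time (a new reading comes with each control period).
- cams.grab_frame(name): name is "scene" or "top" or "wrist"; returns (picture, depth): 400x640x3 uint8, red, green, blue; 400x640 float32, m along the optical axis (not along the pixel's ray), 0 where there is no reading.
- cams.camera_model(name): a dict with "intrinsics" (3x3 intrinsics, pixels), "R" (3x3) and "t" (3): a world point X has camera coordinates R X + t; the wrist camera has in their place "tool_from_camera" (4x4, takes a point from camera to tool coordinates, whose origin is the TCP and whose axes are the flange's). Camera axes: x right, y down, z forward; pixel columns grow to the right and rows downward; lengths in m; the calibration is good to about 2 mm. The wrist camera is an equidistant fisheye: a pixel r from the principal point sees the ray r / f radians off the axis. A picture is of the moment at which its call begins: read the wrist's pose just before it. camera_model takes no time and is no camera call.
- ticket.job_done(): hands the job in; it is judged then, once.
The state is a dict: "time": time; "joint_pos": joint angles; "joint_velocities": joint speeds; "joint_torque": joint torques, N m; "position": TCP position; "tcp_rot": TCP orientation; "wrist_force": force on the tool from outside, world axes, zero at the start; "wrist_torque": the same for the moment, N m; "width": finger opening in m; "gripper_force": force on a finger pad.
Only numpy, scipy, OpenCV 4.12 (cv2) and the standard library are available. Lean on these libraries where they do the work, as an engineer would, in place of code of your own. Each camera call takes 0.05 s, during which the arm holds its last target. There are 200 camera calls.

### The job

Swing the jig's hold-down bar over the connecting rod until it is fully closed in the clevis. Then take the ball-lock pin out of its stand and, keeping its button squeezed in, slide it down through the clevis and the bar until its collar rests on the clevis, and let go so that the balls lock it there. Leave the other parts on the bench where they are.

Things in the scene. Friction and masses are not known exactly. Their poses are not given: they have to be found in the camera images.
- bar (a joint): angle of the hold-down bar: 0 = fully closed against its stop (eye between the clevis plates, holes aligned), positive = open, at most 1.3 rad. The bar turns about a vertical axis; seen from above it closes counter-clockwise. It stays where it is left; turning it takes about 2 N at its knob
- bar_hinge (a point): on the vertical hinge axis of the bar, at the height of the bar's top face, 66 mm above the bench. The bar is a flat steel bar 32 mm wide and 12 mm thick, 54 to 66 mm above the bench, with a 26 mm hole in its eye 180 mm from the hinge. A boss on the hinge rises 8 mm above the bar
- bar_knob (a point): point on the bar's upright black round grip (26 mm diameter, standing 60 mm high on the bar, its top 126 mm above the bench), 24 mm below its top, 102 mm above the bench, 95 mm from the hinge axis; moves with the bar
- clevis_hole (a point): centre of the 23 mm hole at the top face of the clevis (grey fork on the jig, opposite the hinge), 80 mm above the bench, z up. Two plates 60 x 50 mm, 12 mm thick (68 to 80 and 40 to 52 mm above the bench), both with this hole on one vertical axis; the closed bar's eye lies between them. 24 mm of free space below the lower plate
- jig: the jig: dark steel base 230 x 270 mm (x, y), 16 mm thick, bolted to the bench, with a connecting rod already fixed on it along x below the bar; origin under the base's centre; hinge at y = +90 mm, clevis hole at y = -90 mm; the open bar swings out towards -x
- pin_stand: grey block 80 x 80 mm, 70 mm high, fixed to the bench, with a wide vertical hole of 32 mm in which the pin stands loosely; origin at the centre of its underside
- pin_grip (a point): centre of the ball-lock pin's black grip, on the pin's axis, 33 mm above the collar's underside; z up along the pin. Grip 34 mm wide (x), 52 mm high, top 25 mm above this point, with an aluminium push button (24 mm wide, 38 mm high, centred at this height) on its +y face. Along y it measures 34.5 mm with the button; 30 mm with it squeezed in, this point then in the middle
- pin_balls (a point): midway between the pin's two locking balls, on its axis, 45 mm below the collar's underside. Collar 40 mm diameter, 6 mm thick. Shank 20 mm diameter, 60 mm long, last 10 mm tapered to 10 mm. Balls stand out along x to 28 mm across and will not pass the clevis; with the button in they sink flush. With the collar on the clevis they lie 2 mm under its lower plate. About 0.26 kg
- pin_button (a joint): travel of the pin's push button: 0 = out, balls out (locked); 0.0045 m = fully in, balls sunk (free). Spring-loaded: 3.6 N to start, 6.3 N fully in; a grip of 15 N or more across the button holds it in and carries the pin
- piston: loose aluminium piston, 82 mm diameter, 62 mm high, origin under its centre; leave alone
- pulley: loose dark belt pulley lying flat, 110 mm diameter, 34 mm high, origin under its centre; leave alone
- wrench: loose steel spanner, 200 mm, lying on the bench; leave alone
- spray_can: loose spray can, 66 mm diameter, 190 mm high, origin under its centre; leave alone
- solvent_tin: loose round solvent tin, 90 mm diameter, 140 mm high, origin under its centre; leave alone
- gudgeon_pin: loose plain steel piston pin standing on end, 26 mm diameter, 75 mm high, no grip, origin under its centre; leave alone
Not all that is in view belongs to the job. What is shaped like the part that bears pin_grip but yellow is not meant.

How it is judged (in metres and radians):
On the way, in this order (a step that is already met when the one before it is completed fails the run):
1. the bar is swung fully closed in the clevis (value of joint bar below 0.04 rad), for 0.2 s.
2. the pin, its button squeezed in, enters the clevis hole (z of pin_grip in the frame of clevis_hole below 0.085 m and horizontal distance between pin_grip and clevis_hole below 0.008 m and value of joint pin_button above 0.003 m), for 0.05 s.
At the end, for the whole second after the job is handed in: The bar is closed (within 0.04 rad of its stop); the pin stands upright (within 0.1 rad) in the clevis hole (its grip within 6 mm of the hole's axis), its collar on the clevis (within 3 mm), at rest, its button fully out (less than 1 mm in), so that its balls lock below the lower plate (value of joint bar below 0.04 rad and z of pin_grip in the frame of clevis_hole between 0.03 and 0.036 m and horizontal distance between pin_grip and clevis_hole below 0.006 m and angle between pin_grip's own z axis and vertical below 0.1 rad and value of joint pin_button below 0.001 m and linear speed of pin below 0.02 m/s); the robot touches nothing.
It fails at once if a bystander (piston, pulley, spanner, spray can, solvent tin, plain piston pin) is moved by more than 30 mm (distance of any of piston, pulley, wrench, spray_can, solvent_tin, gudgeon_pin from where it was at the start of the episode above 0.03 m).
It also fails if it takes over 54 s, if anything falls off the work surface, if the arm or the gripper's body presses on something with over 40 N, if the wrist force passes 120 N, or if a joint passes its speed limit or range.

## Working session

There is one attempt and no reset: what is moved stays moved. The work goes in short steps, Python scripts to look and compute and a tool call to move; the robot and the scene stay as the last step left them, time stands still between calls to the robot, and variables do not carry over. Pictures are saved under pics/ and viewed, at most 10 in all, crops included, and the job is handed in when it is done.

Besides the shell and the picture viewer there is one more tool, called in YAML: its name, and indented under it one key for each argument. drive_tool: Moves the arm, as the interface text tells. Its arguments: {"type":"object","properties":{"commands":{"type":"array","items":{"type":"object","properties":{"tx":{"type":"number"},"ty":{"type":"number"},"tz":{"type":"number"},"wx":{"type":"number"},"wy":{"type":"number"},"wz":{"type":"number"},"grip":{"type":"number"}}}}},"required":["commands"]}

```bash
mkdir -p pics
cat > h.py <<'E'
import numpy as np, cv2
from cell import read_state, cams, ticket
def ray(name,u,v):
    m=cams.camera_model(name);K=np.array(m["intrinsics"]);R=np.array(m["R"]);t=np.array(m["t"]).ravel()
    return -R.T@t, R.T@np.linalg.inv(K)@np.array([u,v,1.])
def plane(name,u,v,z):
    c,d=ray(name,u,v); return c+d*(z-c[2])/d[2]
def cloud(name,dep):
    m=cams.camera_model(name);K=np.array(m["intrinsics"]);R=np.array(m["R"]);t=np.array(m["t"]).ravel()
    v,u=np.mgrid[:400,:640]; p=np.stack([(u-K[0,2])/K[0,0],(v-K[1,2])/K[1,1],np.ones_like(u)],-1)*dep[...,None]
    return (p-t)@R
def save(n,im): cv2.imwrite('pics/'+n+'.png',im[...,::-1])
E
python3 - <<'E'
from h import *
for n in("top","scene"):
    im,d=cams.grab_frame(n); save(n,im); np.savez('pics/'+n+'.npz',im=im,d=d); print(n,ray(n,320,200))
print(read_state())
E
```

```text
top (array([ 0.31399433, -0.05973279,  1.46153871]), array([ 0.13787512, -0.0222131 , -0.99028862]))
scene (array([ 1.14086407, -0.57170365,  0.88064876]), array([-0.55732488,  0.47080289, -0.6839161 ]))
{'time': 0.1, 'joint_pos': array([-7.71554683e+01,  2.01211883e+01,  9.46711448e+01,  5.09617541e-04,
        6.52638341e+01, -4.84457227e+00]), 'joint_velocities': array([-0.04207975, -0.06777347, -0.15716445, -0.01723729,  0.02381339,
        0.00999587]), 'joint_torque': array([ 1.62179251e-03, -4.98027384e+01, -2.85704559e+01,  7.00854650e-02,
        2.39261426e-02, -6.20515880e-05]), 'position': array([ 0.16710586, -0.52370125,  0.21817003]), 'tcp_rot': array([-1.79944073e+02, -5.20448010e-03,  1.76888880e+01]), 'wrist_force': array([-0.55519943, -0.16659575,  0.06281693]), 'wrist_torque': array([ 0.06821863,  0.01723561, -0.09334189]), 'gripper_force': 0.0, 'width': 0.09267556366748665}
```

View pics/top.png

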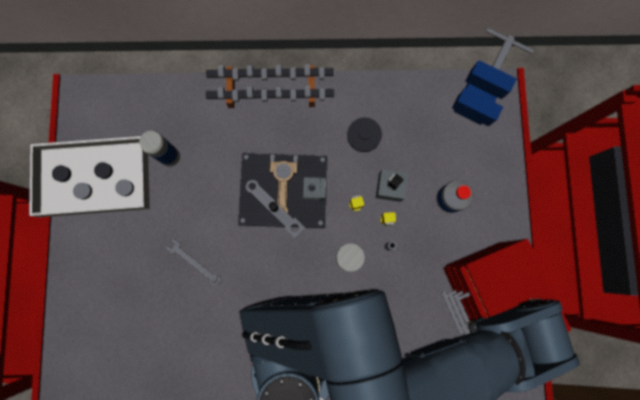

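View pics/scene.png

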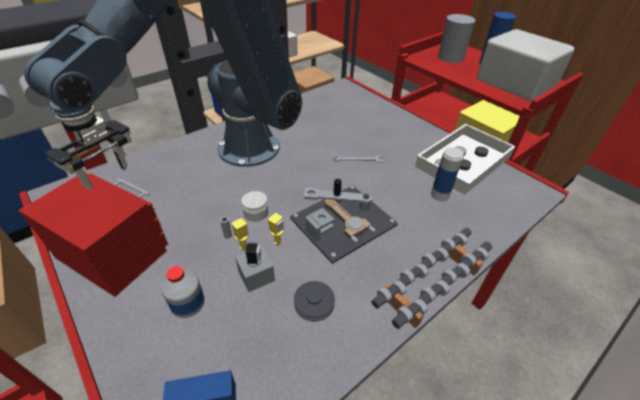

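The top view shows the jig at (283,190), the hinge (252,187), the clevis (315,187), the knob (273,206), and the bar eye (295,228). Candidates for the pin are black at (396,181) in the grey stand, and yellow look-alikes at (357,203) and (389,218). The gudgeon pin at (391,245) is another. I choose the black one in the stand and check it in a crop.

Run:
```python
from h import *
z=np.load('pics/top.npz');im,d=z['im'],z['d']
a=cv2.resize(im[145:240,230:330],(400,380),interpolation=cv2.INTER_CUBIC);b=cv2.resize(im[145:240,335:435],(400,380),interpolation=cv2.INTER_CUBIC)
save('crop',np.hstack([a,b]))
C=cloud('top',d)
for n,u,v,h in[("hinge",252,187,.074),("clevis",315,187,.08),("knob",273,206,.126),("eye",295,228,.066),("pintop",396,181,.14),("stand",392,187,.07),("y1",357,203,.1),("y2",389,218,.1),("gud",391,245,.075),("tin",455,196,.14),("piston",351,257,.062)]:
    print(n,plane('top',u,v,h).round(3),C[v,u].round(3))
# jig corners
for u,v in[(244,157),(325,157),(322,222),(243,220)]: print(plane('top',u,v,.016).round(3))
# height mask around pin
P=C[150:215,370:425];m=P[...,2]>.115;print(m.sum(),P[m].mean(0),P[m].min(0),P[m].max(0))
m=abs(P[...,2]-.07)<.008;pts=P[m][:,:2].astype(np.float32);print(m.sum(),cv2.minAreaRect(pts))
P=C[150:240,230:330];m=P[...,2]>.11;print('knob',m.sum(),P[m].mean(0),P[m].min(0),P[m].max(0))
```

```text
hinge [0.55  0.112 0.074] [0.55  0.112 0.075]
clevis [ 0.546 -0.077  0.08 ] [ 0.551 -0.077  0.051]
knob [0.485 0.046 0.126] [0.485 0.046 0.126]
eye [ 0.425 -0.015  0.066] [ 0.431 -0.013 -0.002]
pintop [ 0.549 -0.309  0.14 ] [ 0.551 -0.311  0.129]
stand [ 0.544 -0.309  0.07 ] [ 0.539 -0.304  0.097]
y1 [ 0.493 -0.199  0.1  ] [ 0.491 -0.197  0.117]
y2 [ 0.447 -0.291  0.1  ] [ 0.445 -0.287  0.122]
gud [ 0.369 -0.298  0.075] [ 0.369 -0.298  0.073]
tin [ 0.503 -0.476  0.14 ] [ 0.506 -0.482  0.12 ]
piston [ 0.337 -0.18   0.062] [ 0.337 -0.18   0.062]
[0.656 0.145 0.016]
[ 0.652 -0.111  0.016]
[ 0.446 -0.097  0.016]
[0.457 0.147 0.016]
161 [ 0.52545206 -0.28864223  0.23352366] [ 0.31399433 -0.3319157   0.11503549] [ 0.57291528 -0.05973279  1.46153871]
532 ((0.5528045296669006, -0.31245237588882446), (0.08070037513971329, 0.08198411017656326), 80.3531494140625)
knob 103 [0.4250811  0.00906724 0.59164375] [ 0.31399433 -0.05973279  0.11410949] [0.49684396 0.05771284 1.46153871]
```

View pics/crop.png

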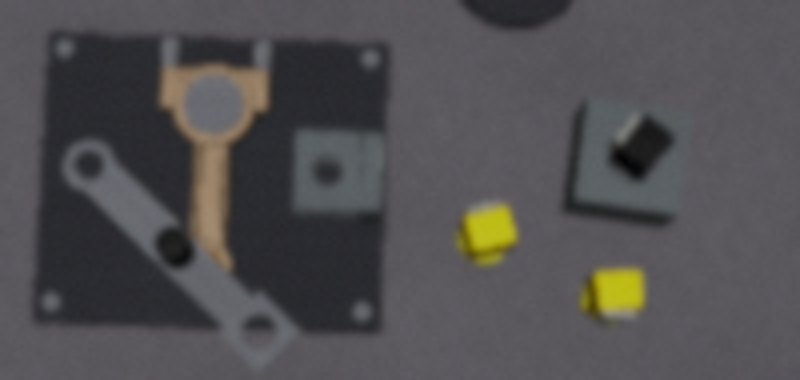

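The crop confirms it: the black grip at (396,182) sits in the grey stand, with its light button on the upper-left face (+x+y). Its yellow copies stand separately. Next: refined numbers for the bar push.

Run:
```python
from h import *
z=np.load('pics/top.npz');im,d=z['im'],z['d']
C=cloud('top',d)
for n,u,v,h in[("hinge",252.3,185.7,.074),("clevis",311.5,188,.08),("knobtop",273.7,206.5,.126),("eye",294.8,226,.066),("pintop",396,181.7,.128)]:
    print(n,plane('top',u,v,h).round(4))
P=C[240:345,440:540];k=P[...,2];m=(k>.1)&(k<.5);print('box',P[m].min(0),P[m].max(0))
P=C[150:240,230:330];m=(P[...,2]>.11)&(P[...,2]<.14);print('knob',m.sum(),P[m].mean(0),P[m].min(0),P[m].max(0))
m=(P[...,2]>.058)&(P[...,2]<.07);m[:, 80:]&=False;p=P[m][:,:2];print(cv2.minAreaRect(p.astype(np.float32)))
P=C[150:215,370:425];m=(P[...,2]>.122)&(P[...,2]<.14);print('pin',m.sum(),P[m].mean(0),cv2.minAreaRect(P[m][:,:2].astype(np.float32)))
print(cams.camera_model('wrist'))
```

```text
hinge [0.5539 0.1115 0.074 ]
clevis [ 0.543 -0.066  0.08 ]
knobtop [0.4833 0.0436 0.126 ]
eye [ 0.4312 -0.0143  0.066 ]
pintop [ 0.5495 -0.3109  0.128 ]
box [ 0.11614285 -0.67317291  0.10011684] [ 0.3751627  -0.40862152  0.49975041]
knob 67 [0.48476952 0.04603442 0.12423751] [0.47343924 0.03429861 0.11410949] [0.49684396 0.05771284 0.13027348]
((0.5139095783233643, 0.021449051797389984), (0.22145988047122955, 0.11596854031085968), 43.557395935058594)
pin 118 [ 0.55196045 -0.31162179  0.12747602] ((0.5186115503311157, -0.29372069239616394), (0.03632467985153198, 0.11412734538316727), 63.895111083984375)
{'intrinsics': array([[309.70691629,   0.        , 317.85546636],
       [  0.        , 309.70691629, 200.33716903],
       [  0.        ,   0.        ,   1.        ]]), 'tool_from_camera': array([[-1.03984678e-03, -9.60823604e-01, -2.77158657e-01,
         7.75289975e-02],
       [ 9.99999449e-01, -1.03858769e-03, -1.51345205e-04,
         3.15859376e-04],
       [-1.42437524e-04, -2.77158661e-01,  9.60824155e-01,
        -1.66162233e-01],
       [ 0.00000000e+00,  0.00000000e+00,  0.00000000e+00,
         1.00000000e+00]])}
```

drive_tool:
  commands:
    - {"ty": 1,"wz": -0.019,"grip": -1}
    - {"ty": 1,"wz": -0.019,"grip": -1}
    - {"ty": 1,"wz": -0.019,"grip": -1}
    - {"ty": 1,"tx": 0.5,"wz": -0.019,"grip": -1}
    - {"ty": 1,"tx": 0.5,"wz": -0.019,"grip": -1}

```text
validation failed for argument at $.co...
```

drive_tool:
  commands:
    - {"tx": 0,"ty": 1,"tz": 0,"wx": 0,"wy": 0,"wz": -0.019,"grip": -1}
    - {"tx": 0,"ty": 1,"tz": 0,"wx": 0,"wy": 0,"wz": -0.019,"grip": -1}
    - {"tx": 0,"ty": 1,"tz": 0,"wx": 0,"wy": 0,"wz": -0.019,"grip": -1}
    - {"tx": 0.5,"ty": 1,"tz": 0,"wx": 0,"wy": 0,"wz": -0.019,"grip": -1}
    - {"tx": 0.5,"ty": 1,"tz": 0,"wx": 0,"wy": 0,"wz": -0.019,"grip": -1}

```text
time: 0.52
position: [0.192, -0.3976, 0.2184]
tcp_rot: [-180.0, 0.0, -16.9]
wrist_force: [0.8, 0.1, 0.7]
width: 0.0643
gripper_force: 0.0
```

drive_tool:
  commands:
    - {"tx": 0.8,"ty": 1,"tz": 0,"wx": 0,"wy": 0,"wz": -0.018,"grip": -1}
    - {"tx": 0.8,"ty": 1,"tz": 0,"wx": 0,"wy": 0,"wz": -0.018,"grip": -1}
    - {"tx": 0.8,"ty": 1,"tz": 0,"wx": 0,"wy": 0,"wz": 0,"grip": -1}
    - {"tx": 0.8,"ty": 1,"tz": 0,"wx": 0,"wy": 0,"wz": 0,"grip": -1}
    - {"tx": 0.8,"ty": 1,"tz": 0,"wx": 0,"wy": 0,"wz": 0,"grip": -1}

```text
time: 0.93
position: [0.2927, -0.2725, 0.2186]
tcp_rot: [-180.0, 0.0, -29.5]
wrist_force: [0.8, -1.0, 0.2]
width: 0.0308
gripper_force: 0.0
```

drive_tool:
  commands:
    - {"tx": 0.6,"ty": 1,"tz": 0,"wx": 0,"wy": 0,"wz": 0,"grip": -1}
    - {"tx": 0.6,"ty": 1,"tz": 0,"wx": 0,"wy": 0,"wz": 0,"grip": -1}
    - {"tx": 0.6,"ty": 1,"tz": 0,"wx": 0,"wy": 0,"wz": 0,"grip": -1}
    - {"tx": 0.6,"ty": 1,"tz": 0,"wx": 0,"wy": 0,"wz": 0,"grip": -1}
    - {"tx": 0.6,"ty": 1,"tz": 0,"wx": 0,"wy": 0,"wz": 0,"grip": -1}

```text
time: 1.35
position: [0.3676, -0.1475, 0.2186]
tcp_rot: [180.0, 0.0, -29.5]
wrist_force: [-0.7, -0.8, 0.5]
width: 0.0012
gripper_force: 0.0
```

drive_tool:
  commands:
    - {"tx": 0.4,"ty": 1,"tz": 0,"wx": 0,"wy": 0,"wz": 0,"grip": -1}
    - {"tx": 0.4,"ty": 1,"tz": 0,"wx": 0,"wy": 0,"wz": 0,"grip": -1}
    - {"tx": 0.4,"ty": 1,"tz": 0,"wx": 0,"wy": 0,"wz": 0,"grip": -1}
    - {"tx": 0.4,"ty": 1,"tz": 0,"wx": 0,"wy": 0,"wz": 0,"grip": -1}
    - {"tx": 0.4,"ty": 1,"tz": 0,"wx": 0,"wy": 0,"wz": 0,"grip": -1}

```text
time: 1.77
position: [0.4173, -0.0226, 0.2185]
tcp_rot: [180.0, 0.0, -29.5]
wrist_force: [0.8, -1.0, 0.4]
width: -0.0
gripper_force: 0.0
```

drive_tool:
  commands:
    - {"tx": 0.4,"ty": 0.95,"tz": 0,"wx": 0,"wy": 0,"wz": 0,"grip": -1}
    - {"tx": 0.4,"ty": 0.95,"tz": 0,"wx": 0,"wy": 0,"wz": 0,"grip": -1}
    - {"tx": 0.4,"ty": 0.95,"tz": 0,"wx": 0,"wy": 0,"wz": 0,"grip": -1}
    - {"tx": 0.4,"ty": 0.95,"tz": 0,"wx": 0,"wy": 0,"wz": 0,"grip": -1}
    - {"tx": 0,"ty": 0,"tz": -0.8,"wx": 0,"wy": 0,"wz": 0,"grip": -1}

```text
time: 2.18
position: [0.4599, 0.0741, 0.2008]
tcp_rot: [-179.8, -0.3, -29.3]
wrist_force: [0.4, -0.9, 0.4]
width: 0.0003
gripper_force: 0.0
```

drive_tool:
  commands:
    - {"tx": 0,"ty": 0,"tz": -1,"wx": 0,"wy": 0,"wz": 0,"grip": -1}
    - {"tx": 0,"ty": 0,"tz": -1,"wx": 0,"wy": 0,"wz": 0,"grip": -1}
    - {"tx": 0,"ty": 0,"tz": -1,"wx": 0,"wy": 0,"wz": 0,"grip": -1}
    - {"tx": 0,"ty": 0,"tz": -1,"wx": 0,"wy": 0,"wz": 0,"grip": -1}
    - {"tx": 0,"ty": 0,"tz": -0.3,"wx": 0,"wy": 0,"wz": 0,"grip": -1}

```text
time: 2.6
position: [0.4553, 0.0709, 0.0882]
tcp_rot: [179.9, 0.2, -29.5]
wrist_force: [-0.6, -0.1, -0.3]
width: 0.0005
gripper_force: 0.0
```

Run:
```python
from h import *
im,d=cams.grab_frame("scene"); save('s2',cv2.resize(im[120:280,250:450],(750,600)));print(read_state()['position'])
```

```text
[0.45547491 0.07092943 0.08851658]
```

View pics/s2.png

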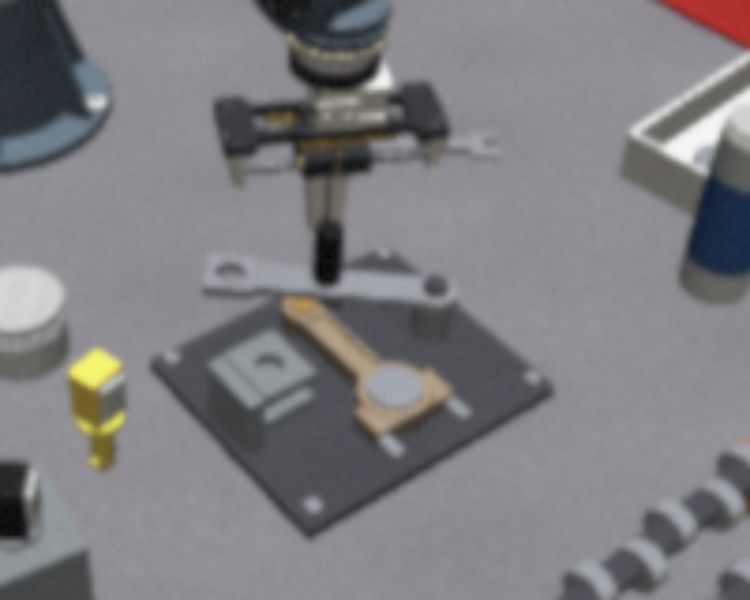

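drive_tool:
  commands:
    - {"tx": 0.6,"ty": -0.52,"tz": 0,"wx": 0,"wy": 0,"wz": 0,"grip": -1}
    - {"tx": 0.38,"ty": -0.36,"tz": 0,"wx": 0,"wy": 0,"wz": 0,"grip": -1}
    - {"tx": 0.34,"ty": -0.36,"tz": 0,"wx": 0,"wy": 0,"wz": 0.01,"grip": -1}
    - {"tx": 0.42,"ty": -0.32,"tz": 0,"wx": 0,"wy": 0,"wz": 0.01,"grip": -1}
    - {"tx": 0.42,"ty": -0.28,"tz": 0,"wx": 0,"wy": 0,"wz": 0.01,"grip": -1}

```text
time: 3.07
position: [0.5119, 0.0246, 0.0922]
tcp_rot: [-180.0, -0.0, -18.5]
wrist_force: [-2.7, 3.4, 0.5]
width: 0.0001
gripper_force: 1.6
```

drive_tool:
  commands:
    - {"tx": 0.3,"ty": -0.13,"tz": 0,"wx": 0,"wy": 0,"wz": 0.01,"grip": -1}
    - {"tx": 0.25,"ty": -0.08,"tz": 0,"wx": 0,"wy": 0,"wz": 0.01,"grip": -1}
    - {"tx": 0.08,"ty": 0,"tz": 0,"wx": 0,"wy": 0,"wz": 0.01,"grip": -1}

```text
time: 3.32
position: [0.5281, 0.0189, 0.0923]
tcp_rot: [180.0, -0.1, -7.7]
wrist_force: [-2.2, -0.7, -0.0]
width: 0.0004
gripper_force: 1.1
```

Pushing at 2–3 N; now creep to the stop.

drive_tool:
  commands:
    - {"tx": 0.1,"ty": 0,"tz": 0,"wx": 0,"wy": 0,"wz": 0,"grip": -1}
    - {"tx": 0.06,"ty": 0,"tz": 0,"wx": 0,"wy": 0,"wz": 0,"grip": -1}

```text
time: 3.48
position: [0.5287, 0.0194, 0.0919]
tcp_rot: [179.9, 0.3, -7.9]
wrist_force: [-24.0, -3.0, 18.5]
width: 0.0001
gripper_force: 11.6
```

drive_tool:
  commands:
    - {"tx": 0,"ty": 0,"tz": 0,"wx": 0,"wy": 0,"wz": 0,"grip": -1}
    - {"tx": -0.4,"ty": 0,"tz": 0,"wx": 0,"wy": 0,"wz": 0,"grip": -1}
    - {"tx": -0.6,"ty": 0,"tz": 0.2,"wx": 0,"wy": 0,"wz": 0,"grip": -1}
    - {"tx": 0,"ty": 0,"tz": 1,"wx": 0,"wy": 0,"wz": 0,"grip": -1}
    - {"tx": 0,"ty": 0,"tz": 1,"wx": 0,"wy": 0,"wz": 0,"grip": -1}

```text
time: 3.9
position: [0.5054, 0.0196, 0.1473]
tcp_rot: [180.0, 0.0, -8.0]
wrist_force: [0.3, -1.4, -0.1]
width: 0.0001
gripper_force: 0.0
```

drive_tool:
  commands:
    - {"tx": 0,"ty": -0.4,"tz": 1,"wx": 0,"wy": 0,"wz": -0.019,"grip": 1}
    - {"tx": 0,"ty": -1,"tz": 1,"wx": 0,"wy": 0,"wz": -0.019,"grip": 1}
    - {"tx": 0,"ty": -1,"tz": 1,"wx": 0,"wy": 0,"wz": -0.019,"grip": 1}
    - {"tx": 0,"ty": -1,"tz": 0,"wx": 0,"wy": 0,"wz": -0.019,"grip": 1}
    - {"tx": 0,"ty": -1,"tz": 0,"wx": 0,"wy": 0,"wz": -0.019,"grip": 1}

```text
time: 4.32
position: [0.5069, -0.0918, 0.2241]
tcp_rot: [-179.9, -0.3, -42.5]
wrist_force: [-1.1, 0.2, -0.4]
width: 0.0293
gripper_force: 0.0
```

Run:
```python
from h import *
s=read_state();print(s['position'],s['tcp_rot'])
im,d=cams.grab_frame("wrist"); save('w1',im);np.savez('pics/w1.npz',im=im,d=d,p=s['position'],r=s['tcp_rot'])
```

```text
[ 0.50691977 -0.09176471  0.22411782] [-179.86299917   -0.26764187  -42.4772372 ]
```

View pics/w1.png

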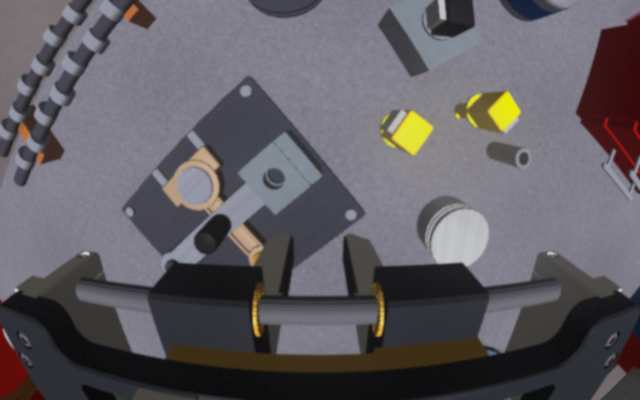

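The wrist view shows the bar lying closed in the clevis, with the hole at about (274,177). The black pin is in its stand at (450,15), with its button facing left.

```bash
cat >> h.py <<'E'
from scipy.spatial.transform import Rotation as Ro
def wplane(p,r,u,v,z):
    m=cams.camera_model('wrist');K=m['intrinsics'];T=m['tool_from_camera']
    dx,dy=u-K[0,2],v-K[1,2];q=np.hypot(dx,dy);a=q/K[0,0]
    d=np.array([np.sin(a)*dx/q,np.sin(a)*dy/q,np.cos(a)])
    R=Ro.from_euler('xyz',r,degrees=True).as_matrix()
    d=R@T[:3,:3]@d;c=R@T[:3,3]+p
    return c+d*(z-c[2])/d[2]
E
python3 - <<'E'
from h import *
z=np.load('pics/w1.npz');im,p,r=z['im'],z['p'],z['r']
g=cv2.cvtColor(im,cv2.COLOR_RGB2GRAY);print(g[165:192,260:290:2])
for n,u,v,h in[("hole",274,177,.08),("knobtop",214,226,.126),("piston",460,235,.062),("boss",170,263,.074)]: print(n,wplane(p,r,u,v,h).round(4))
E
```

```text
[[138 137 137 137 137 137 136 136 136 138 136 137 137 139 139]
 [138 139 138 138 137 136 136 135 134 137 137 139 138 138 140]
 [139 139 140 138 133 128 128 128 127 134 137 138 139 138 140]
 [138 138 139 136 123 112 102 105 112 125 135 138 139 139 139]
 [138 137 138 135 107  90  82  82  87 105 125 138 139 140 139]
 [138 137 136 129  87  75  74  74  75  86 108 133 141 140 142]
 [138 135 131 121  79  71  74  72  71  75  88 123 137 142 141]
 [137 136 119 113  75  70  72  72  69  72  77 106 137 139 140]
 [135 133 107 105  72  70  71  70  71  72  72  93 132 139 140]
 [136 129  92 102  74  69  69  70  72  70  71  81 123 139 139]
 [136 124  81 104  71  67  70  71  71  70  68  78 116 138 139]
 [136 120  76 105  81  63  71  72  69  71  71  72 108 135 138]
 [135 115  68 104  91  60  67  71  71  70  70  72 100 132 137]
 [137 113  62  98 102  62  66  70  70  70  72  69  96 131 137]
 [136 116  61  87 106  69  60  67  67  70  72  70  97 130 138]
 [138 117  60  71 103  87  63  63  67  68  68  70 103 133 136]
 [136 120  65  58  91 104  74  64  64  64  67  76 112 136 138]
 [138 126  74  52  77 107  97  81  68  68  76  97 124 137 137]
 [139 129  86  56  63  95 111 106  92  93  99 111 129 136 137]
 [138 135 101  60  54  76  98 109 110 110 110 111 130 135 136]
 [138 135 117  76  55  59  77  93  99 100  96 109 134 136 138]
 [137 135 128  99  66  56  61  69  77  78  86 118 133 135 137]
 [137 138 132 116  86  64  59  60  65  74  98 128 137 137 136]
 [137 136 134 128 111  86  68  68  71  92 117 135 134 136 136]
 [135 137 133 132 128 111  97  95  97 116 130 133 135 134 136]
 [137 134 134 135 135 129 123 121 123 131 133 134 135 135 135]
 [137 136 135 135 136 134 132 132 135 135 135 134 135 135 135]]
hole [ 0.548  -0.0673  0.08  ]
knobtop [ 0.5566 -0.0028  0.126 ]
piston [ 0.3442 -0.1795  0.062 ]
boss [0.5627 0.1088 0.074 ]
```

drive_tool:
  commands:
    - {"tx": 0,"ty": -1,"tz": 0,"wx": 0,"wy": 0,"wz": 0,"grip": 1}
    - {"tx": 0,"ty": -1,"tz": 0,"wx": 0,"wy": 0,"wz": 0,"grip": 1}
    - {"tx": 0,"ty": -1,"tz": 0,"wx": 0,"wy": 0,"wz": 0,"grip": 1}
    - {"tx": 0,"ty": -1,"tz": 0,"wx": 0,"wy": 0,"wz": 0,"grip": 1}
    - {"tx": 0,"ty": -1,"tz": 0,"wx": 0,"wy": 0,"wz": 0,"grip": 1}

```text
time: 4.78
position: [0.5061, -0.2167, 0.2223]
tcp_rot: [-180.0, -0.1, -42.1]
wrist_force: [0.6, 0.5, 0.7]
width: 0.0666
gripper_force: 0.0
```

Run:
```python
from h import *
s=read_state();print(s['position'],s['tcp_rot'])
im,d=cams.grab_frame("wrist"); save('w2',im);np.savez('pics/w2.npz',im=im,d=d,p=s['position'],r=s['tcp_rot'])
```

```text
[ 0.50609193 -0.21665137  0.22232043] [-1.79976342e+02 -9.51536008e-02 -4.21123260e+01]
```

View pics/w2.png

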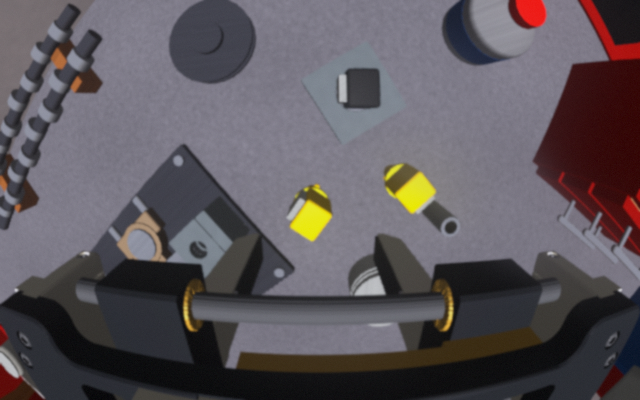

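The wrist view shows the black grip at about (362,88), with the button on its left face (343,88). Its edges are already nearly aligned with the closing line. Yellow copies are at (310,215) and (415,190).

Run:
```python
from h import *
z=np.load('pics/w2.npz');im,p,r=z['im'],z['p'],z['r']
g=cv2.cvtColor(im,cv2.COLOR_RGB2GRAY)
m=np.zeros_like(g);m[55:120,335:395]=(g[55:120,335:395]<62)*255
n,l,st,c=cv2.connectedComponentsWithStats(m);i=1+st[1:,4].argmax();print(st[i],c[i])
ct,_=cv2.findContours((l==i).astype(np.uint8),cv2.RETR_EXTERNAL,cv2.CHAIN_APPROX_NONE)
w=np.array([wplane(p,r,u,v,.128)[:2] for u,v in ct[0][:,0]],np.float32)
print(cv2.minAreaRect(w)); print(g[66:112:4,334:388:2])
# stand top
t=[wplane(p,r,u,v,.07)[:2] for u,v in[(357,43),(408,100),(343,142),(303,81)]];print(np.round(t,4),np.mean(t,0))
print('hole',wplane(p,r,199,249,.08))
```

```text
[344  69  35  39 745] [364.35302013  84.5409396 ]
((0.5562456250190735, -0.3101872503757477), (0.028726814314723015, 0.03305554762482643), 48.25845718383789)
[[132 133 132 133 133 130 132 131 131 127 126 124 124 126 126 128 127 129
  128 125 128 127 130 131 132 128 130]
 [131 131 133 134 131 126  91  55  53  55  54  53  52  54  53  55  54  54
   53  53  50  53  83 126 132 133 131]
 [130 131 131 148 155 135  72  49  58  59  59  59  60  60  58  60  59  57
   57  56  58  55  60 118 133 134 133]
 [129 118 118 187 188 186 117  51  57  62  62  61  59  59  61  58  59  60
   59  57  59  56  57 116 134 135 135]
 [131 105 110 187 189 184 122  53  59  64  64  60  62  60  59  61  59  61
   58  58  59  58  57 110 132 135 132]
 [129 102 110 184 190 188 128  54  58  62  63  64  64  64  60  59  59  61
   61  59  59  58  56 104 131 132 133]
 [129 106 109 183 188 184 132  57  61  63  64  64  65  65  64  63  61  61
   62  60  60  59  59 103 132 134 135]
 [130 102 104 179 187 185 138  56  61  65  66  65  65  64  64  65  63  62
   62  62  61  58  57  97 134 134 133]
 [132 109 107 183 187 182 137  57  63  66  67  65  64  66  64  65  61  62
   62  62  62  60  59 103 132 134 133]
 [136 125 102 117 113 107  86  54  64  67  69  66  66  65  67  64  63  63
   62  61  62  60  60  96 130 132 132]
 [133 135 136 131 113  64  48  49  52  55  56  54  53  53  51  54  54  53
   53  56  57  62  77 117 131 134 133]
 [136 135 135 136 135 133 126 126 133 137 139 139 138 135 130 128 130 132
  132 134 135 136 134 136 133 135 135]]
[[ 0.5926 -0.3482]
 [ 0.5135 -0.3494]
 [ 0.5249 -0.2681]
 [ 0.5989 -0.2801]] [ 0.55746734 -0.31143731]
hole [ 0.54692921 -0.06779709  0.08      ]
```

drive_tool:
  commands:
    - {"tx": 0.48,"ty": -0.93,"tz": 0,"wx": 0,"wy": 0,"wz": 0,"grip": 1}
    - {"tx": 0.48,"ty": -0.93,"tz": 0,"wx": 0,"wy": 0,"wz": 0,"grip": 1}
    - {"tx": 0.48,"ty": -0.93,"tz": 0,"wx": 0,"wy": 0,"wz": 0,"grip": 1}
    - {"tx": 0.48,"ty": -0.93,"tz": 0,"wx": 0,"wy": 0,"wz": 0,"grip": 1}
    - {"tx": 0,"ty": 0,"tz": -0.8,"wx": 0,"wy": 0,"wz": 0,"grip": 1}

```text
time: 5.25
position: [0.5568, -0.3126, 0.2051]
tcp_rot: [-179.9, -0.5, -42.2]
wrist_force: [0.1, -1.2, -0.2]
width: 0.0931
gripper_force: 0.0
```

drive_tool:
  commands:
    - {"tx": 0,"ty": 0,"tz": -1,"wx": 0,"wy": 0,"wz": 0,"grip": 1}
    - {"tx": 0,"ty": 0,"tz": -0.8,"wx": 0,"wy": 0,"wz": 0,"grip": 1}
    - {"tx": 0,"ty": 0,"tz": 0,"wx": 0,"wy": 0,"wz": 0,"grip": 1}

```text
time: 5.5
position: [0.5526, -0.3074, 0.1531]
tcp_rot: [180.0, 0.3, -42.1]
wrist_force: [0.3, -0.1, -0.2]
width: 0.0929
gripper_force: 0.0
```

Run:
```python
from h import *
s=read_state();print(s['position'],s['tcp_rot'],s['width'])
im,d=cams.grab_frame("wrist"); save('w3',im);np.savez('pics/w3.npz',im=im,d=d,p=s['position'],r=s['tcp_rot'])
```

```text
[ 0.55256444 -0.30735024  0.15305206] [179.95601117   0.28999422 -42.11662372] 0.09288678208729549
```

View pics/w3.png

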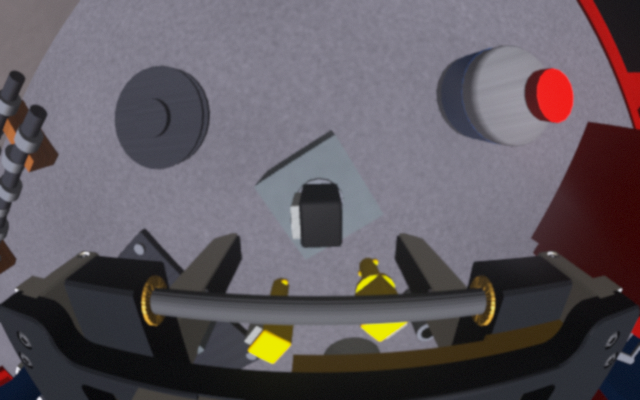

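The wrist view shows the black grip at (320,215), centred between the open fingers with the button on the left. The yellow copies are clear of it.

Run:
```python
from h import *
z=np.load('pics/w3.npz');im,p,r=z['im'],z['p'],z['r']
g=cv2.cvtColor(im,cv2.COLOR_RGB2GRAY);print(g[176:252:3,321],g[230,280:350:3])
R=Ro.from_euler('xyz',r,degrees=True)
for v in(212,246):
  for u in(300,342):
    w=wplane(p,r,u,v,.128);print(w.round(4),R.inv().apply(w-p).round(4))
```

```text
[132 109 131  36  30  30  29  31  32  47  58  56  55  54  52  52  51  50
  51  50  49  48  48  51 125 132] [131 132 138 140 179 192 190  66  48  52  53  51  49  50  52  50  49  49
  48  50  47 127 140 138]
[ 0.5712 -0.3083  0.128 ] [ 0.0146 -0.0119  0.025 ]
[ 0.5529 -0.3285  0.128 ] [0.0146 0.0155 0.025 ]
[ 0.5535 -0.2916  0.128 ] [-0.0097 -0.0124  0.0251]
[ 0.5344 -0.3127  0.128 ] [-0.0098  0.0161  0.0251]
```

drive_tool:
  commands:
    - {"tx": 0.12,"ty": -0.16,"tz": -0.72,"wx": 0,"wy": 0,"wz": 0,"grip": 1}
    - {"tx": 0,"ty": 0,"tz": -0.8,"wx": 0,"wy": 0,"wz": 0,"grip": 1}
    - {"tx": 0,"ty": 0,"tz": -0.8,"wx": 0,"wy": 0,"wz": 0,"grip": 1}
    - {"tx": 0,"ty": 0,"tz": -0.4,"wx": 0,"wy": 0,"wz": 0,"grip": 0.2}
    - {"tx": 0,"ty": 0,"tz": 0,"wx": 0,"wy": 0,"wz": 0,"grip": -0.2}

```text
time: 5.97
position: [0.5567, -0.3119, 0.0877]
tcp_rot: [180.0, 0.1, -42.1]
wrist_force: [-0.6, 0.5, 0.2]
width: 0.0838
gripper_force: 0.0
```

drive_tool:
  commands:
    - {"tx": 0,"ty": 0,"tz": 0,"wx": 0,"wy": 0,"wz": 0,"grip": -1}
    - {"tx": 0,"ty": 0,"tz": 0,"wx": 0,"wy": 0,"wz": 0,"grip": -1}
    - {"tx": 0,"ty": 0,"tz": 0,"wx": 0,"wy": 0,"wz": 0,"grip": -1}
    - {"tx": 0,"ty": 0,"tz": 0,"wx": 0,"wy": 0,"wz": 0,"grip": -1}
    - {"tx": 0,"ty": 0,"tz": 0,"wx": 0,"wy": 0,"wz": 0,"grip": -1}

```text
time: 6.38
position: [0.5572, -0.3124, 0.0889]
tcp_rot: [-180.0, -0.1, -42.1]
wrist_force: [-0.1, 0.1, 0.1]
width: 0.0507
gripper_force: 0.0
```

drive_tool:
  commands:
    - {"tx": 0,"ty": 0,"tz": 0,"wx": 0,"wy": 0,"wz": 0,"grip": -1}
    - {"tx": 0,"ty": 0,"tz": 0,"wx": 0,"wy": 0,"wz": 0,"grip": -1}
    - {"tx": 0,"ty": 0,"tz": 0,"wx": 0,"wy": 0,"wz": 0,"grip": -1}
    - {"tx": 0,"ty": 0,"tz": 0,"wx": 0,"wy": 0,"wz": 0,"grip": -1}

```text
time: 6.72
position: [0.557, -0.3125, 0.0885]
tcp_rot: [180.0, -0.0, -42.1]
wrist_force: [-1.9, -1.4, 4.2]
width: 0.0294
gripper_force: 30.0
```

drive_tool:
  commands:
    - {"tx": 0,"ty": 0,"tz": 0.5,"wx": 0,"wy": 0,"wz": 0,"grip": -1}
    - {"tx": 0,"ty": 0,"tz": 1,"wx": 0,"wy": 0,"wz": 0,"grip": -1}
    - {"tx": 0,"ty": 0,"tz": 1,"wx": 0,"wy": 0,"wz": 0,"grip": -1}
    - {"tx": 0,"ty": 0,"tz": 1,"wx": 0,"wy": 0,"wz": 0,"grip": -1}
    - {"tx": 0,"ty": 0,"tz": 0.8,"wx": 0,"wy": 0,"wz": 0,"grip": -1}

```text
time: 7.13
position: [0.557, -0.3122, 0.1981]
tcp_rot: [-180.0, -0.1, -42.1]
wrist_force: [0.2, -0.2, -2.1]
width: 0.0292
gripper_force: 30.0
```

drive_tool:
  commands:
    - {"tx": 0,"ty": 0.6,"tz": 0,"wx": 0,"wy": 0,"wz": 0,"grip": -1}
    - {"tx": 0,"ty": 1,"tz": 0,"wx": 0,"wy": 0,"wz": 0,"grip": -1}
    - {"tx": 0,"ty": 1,"tz": 0,"wx": 0,"wy": 0,"wz": 0,"grip": -1}
    - {"tx": 0,"ty": 1,"tz": 0,"wx": 0,"wy": 0,"wz": 0,"grip": -1}
    - {"tx": 0,"ty": 1,"tz": 0,"wx": 0,"wy": 0,"wz": 0,"grip": -1}

```text
time: 7.55
position: [0.5561, -0.195, 0.1947]
tcp_rot: [180.0, 0.1, -42.1]
wrist_force: [-0.1, 0.1, -1.4]
width: 0.0292
gripper_force: 30.0
```

drive_tool:
  commands:
    - {"tx": -0.2,"ty": 1,"tz": 0,"wx": 0,"wy": 0,"wz": 0,"grip": -1}
    - {"tx": -0.2,"ty": 1,"tz": 0,"wx": 0,"wy": 0,"wz": 0,"grip": -1}
    - {"tx": 0,"ty": 1,"tz": 0,"wx": 0,"wy": 0,"wz": 0,"grip": -1}
    - {"tx": 0,"ty": 1,"tz": 0,"wx": 0,"wy": 0,"wz": 0,"grip": -1}
    - {"tx": 0,"ty": 0.4,"tz": 0,"wx": 0,"wy": 0,"wz": 0,"grip": -1}

```text
time: 7.97
position: [0.5459, -0.0838, 0.1949]
tcp_rot: [180.0, 0.1, -42.0]
wrist_force: [-1.0, -0.6, -1.5]
width: 0.0293
gripper_force: 30.0
```

drive_tool:
  commands:
    - {"tx": 0,"ty": 0,"tz": 0,"wx": 0,"wy": 0,"wz": 0,"grip": -1}
    - {"tx": 0,"ty": 0,"tz": 0,"wx": 0,"wy": 0,"wz": 0,"grip": -1}
    - {"tx": 0,"ty": 0,"tz": 0,"wx": 0,"wy": 0,"wz": 0,"grip": -1}

```text
time: 8.22
position: [0.5468, -0.0879, 0.1954]
tcp_rot: [180.0, 0.0, -42.1]
wrist_force: [1.7, 0.3, -2.7]
width: 0.0296
gripper_force: 30.0
```

Run:
```python
from h import *
s=read_state();print(s['position'],s['tcp_rot'],s['width'])
im,d=cams.grab_frame("wrist"); np.savez('pics/w4.npz',im=im,d=d,p=s['position'],r=s['tcp_rot'])
b,d=cams.grab_frame("scene")
save('w4',np.hstack([cv2.resize(im[150:300,240:400],(400,375)),cv2.resize(b[100:250,250:410],(400,375))]))
```

```text
[ 0.54679142 -0.08788013  0.19537484] [ 1.79979831e+02  1.04066149e-02 -4.20872746e+01] 0.02961736230171253
```

View pics/w4.png

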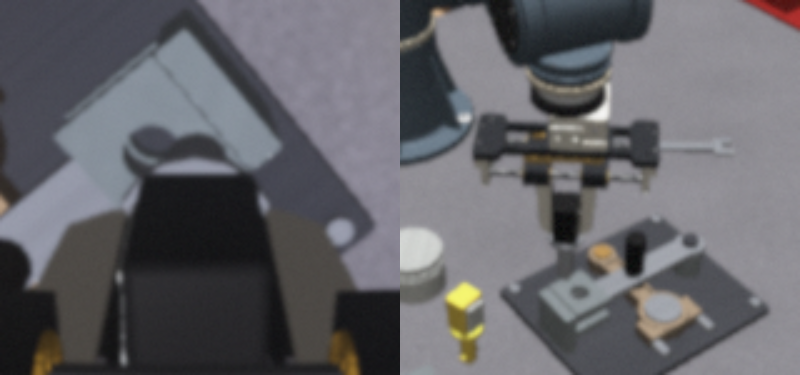

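The left half shows the clevis hole at about wrist pixel (300,208), just beyond the pin's collar. The right half shows the pin held upright and the clevis with its hole to the right of it.

Run:
```python
from h import *
z=np.load('pics/w4.npz');im,p,r=z['im'],z['p'],z['r']
g=cv2.cvtColor(im,cv2.COLOR_RGB2GRAY)
R=Ro.from_euler('xyz',r,degrees=True)
f=lambda u,v,z:(wplane(p,r,u,v,z).round(4),R.inv().apply(wplane(p,r,u,v,z)-p).round(4))
print(g[190:232:2,284:320:2]); print('cols',g[196:262:2,325]);print('row',g[262,280:365:2])
print('hole',f(300,208,.08)); G=p[2]+.0145
for v in(255,257):print('top edge L/R',f(290,v,G+.025),f(354,v,G+.025))
for v in(209,211,213):print('collar top',f(319,v,G-.027),'under',f(319,v,G-.033))
```

```text
[[144 145 143 143 143 144 143 144 141 142 143 143 143 143 143 138 128 145]
 [144 145 145 144 143 142 142 144 144 142 141 141 142 143 143 143 137 128]
 [145 144 145 142 143 144 141 142 144 143 140 143 142 141 142 142 143 136]
 [143 144 144 144 143 144 143 143 143 142 142 141 142 143 144 143 144 142]
 [143 144 144 144 144 142 141 139 139 139 141 144 142 142 145 143 143 143]
 [144 145 144 143 143 138 123 109 103 109 121 134 142 144 146 144 145 146]
 [141 144 142 143 130 103  84  74  74  74  79  93 123 142 144 138 135 128]
 [143 144 143 134  91  72  74  71  72  73  73  73  89 116 110  91  78  70]
 [142 143 140 131  91  62  70  73  72  72  72  72  70  69  61  56  54  53]
 [141 142 131 109 110  68  62  68  69  73  73  71  62  55  55  55  56  53]
 [141 142 127  79 114 107  70  59  59  65  63  59  54  53  53  53  57  56]
 [142 144 125  64  80 114 114  90  77  67  60  53  54  57  62  65  78  80]
 [143 142 132  77  54  73  97 114 118 100  74  77  89 106 115 128 136 138]
 [144 144 140 104  58  53  62  73  80  93 117 137 147 151 151 154 156 155]
 [143 143 142 130  87  57  52  55  69 112 136 137 
[... 962 characters left out ...]
rray([ 0.5472, -0.1101,  0.2349]), array([ 0.0151,  0.0162, -0.0395]))
top edge L/R (array([ 0.566 , -0.0878,  0.2349]), array([ 0.0142, -0.0129, -0.0395])) (array([ 0.5464, -0.1094,  0.2349]), array([ 0.0141,  0.0163, -0.0395]))
collar top (array([ 0.5618, -0.102 ,  0.1829]), array([0.0206, 0.0005, 0.0125])) under (array([ 0.5604, -0.1008,  0.1769]), array([0.0187, 0.0005, 0.0185]))
collar top (array([ 0.5608, -0.1012,  0.1829]), array([0.0194, 0.0005, 0.0125])) under (array([ 0.5594, -0.0999,  0.1769]), array([0.0174, 0.0005, 0.0185]))
collar top (array([ 0.5599, -0.1003,  0.1829]), array([0.0181, 0.0005, 0.0125])) under (array([ 0.5584, -0.099 ,  0.1769]), array([0.0161, 0.0005, 0.0185]))
```

drive_tool:
  commands:
    - {"tx": 0.09,"ty": 0.85,"tz": 0,"wx": 0,"wy": 0,"wz": 0,"grip": -1}
    - {"tx": 0,"ty": 0,"tz": -0.7,"wx": 0,"wy": 0,"wz": 0,"grip": -1}
    - {"tx": 0,"ty": 0,"tz": -0.5,"wx": 0,"wy": 0,"wz": 0,"grip": -1}
    - {"tx": 0,"ty": 0,"tz": -0.3,"wx": 0,"wy": 0,"wz": 0,"grip": -1}
    - {"tx": 0,"ty": 0,"tz": -0.2,"wx": 0,"wy": 0,"wz": 0,"grip": -1}

```text
time: 8.73
position: [0.5489, -0.0665, 0.1522]
tcp_rot: [180.0, 0.1, -42.1]
wrist_force: [0.7, -0.9, -1.3]
width: 0.0292
gripper_force: 30.0
```

drive_tool:
  commands:
    - {"tx": 0,"ty": 0,"tz": -0.2,"wx": 0,"wy": 0,"wz": 0,"grip": -1}
    - {"tx": 0,"ty": 0,"tz": 0,"wx": 0,"wy": 0,"wz": 0,"grip": -1}

```text
time: 8.9
position: [0.549, -0.0663, 0.1475]
tcp_rot: [180.0, 0.0, -42.1]
wrist_force: [-0.6, -0.0, -2.4]
width: 0.0291
gripper_force: 30.0
```

drive_tool:
  commands:
    - {"tx": 0,"ty": 0,"tz": -0.2,"wx": 0,"wy": 0,"wz": 0,"grip": -1}
    - {"tx": 0,"ty": 0,"tz": -0.2,"wx": 0,"wy": 0,"wz": 0,"grip": -1}
    - {"tx": 0,"ty": 0,"tz": 0,"wx": 0,"wy": 0,"wz": 0,"grip": -1}

```text
time: 9.15
position: [0.5488, -0.066, 0.1374]
tcp_rot: [180.0, 0.0, -42.1]
wrist_force: [-0.1, 0.4, -2.5]
width: 0.0293
gripper_force: 30.0
```

drive_tool:
  commands:
    - {"tx": 0,"ty": 0,"tz": -0.25,"wx": 0,"wy": 0,"wz": 0,"grip": -1}
    - {"tx": 0,"ty": 0,"tz": -0.25,"wx": 0,"wy": 0,"wz": 0,"grip": -1}
    - {"tx": 0,"ty": 0,"tz": 0,"wx": 0,"wy": 0,"wz": 0,"grip": -1}

```text
time: 9.4
position: [0.5485, -0.0658, 0.1243]
tcp_rot: [179.9, 0.1, -42.1]
wrist_force: [-1.0, 0.2, -2.7]
width: 0.0289
gripper_force: 30.0
```

Run:
```python
from h import *
s=read_state();print(s['position'],s['wrist_force'])
b,d=cams.grab_frame("scene")
save('s5',cv2.resize(b[130:250,270:390],(600,600)))
```

```text
[ 0.54854179 -0.06583633  0.12430597] [-1.04565853  0.18172912 -2.66292663]
```

View pics/s5.png

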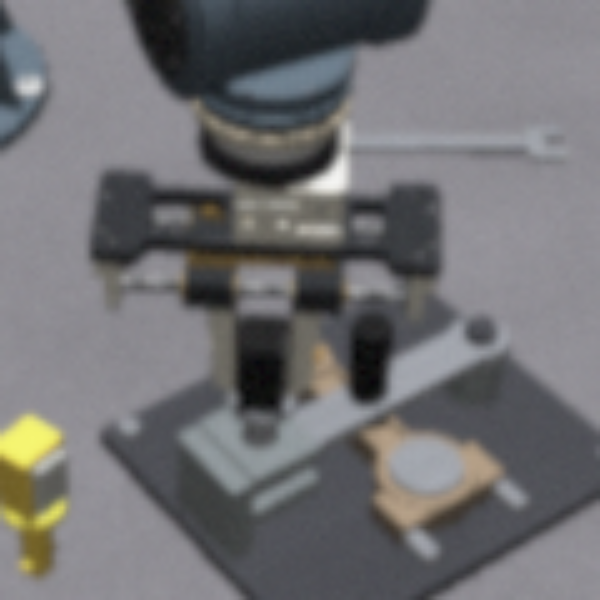

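Pin is in the hole; seating it.

drive_tool:
  commands:
    - {"tx": 0,"ty": 0,"tz": -0.35,"wx": 0,"wy": 0,"wz": 0,"grip": -1}
    - {"tx": 0,"ty": 0,"tz": -0.3,"wx": 0,"wy": 0,"wz": 0,"grip": -1}
    - {"tx": 0,"ty": 0,"tz": -0.2,"wx": 0,"wy": 0,"wz": 0,"grip": -1}
    - {"tx": 0,"ty": 0,"tz": 0,"wx": 0,"wy": 0,"wz": 0,"grip": -1}

```text
time: 9.78
position: [0.5484, -0.0658, 0.1029]
tcp_rot: [179.9, 0.1, -42.1]
wrist_force: [0.1, 0.7, -1.9]
width: 0.0292
gripper_force: 30.0
```

drive_tool:
  commands:
    - {"tx": 0,"ty": 0,"tz": -0.1,"wx": 0,"wy": 0,"wz": 0,"grip": -1}
    - {"tx": 0,"ty": 0,"tz": -0.1,"wx": 0,"wy": 0,"wz": 0,"grip": -1}
    - {"tx": 0,"ty": 0,"tz": 0,"wx": 0,"wy": 0,"wz": 0,"grip": -1}

```text
time: 10.03
position: [0.5491, -0.066, 0.0991]
tcp_rot: [180.0, 0.0, -42.1]
wrist_force: [-0.5, 0.6, -1.9]
width: 0.0295
gripper_force: 30.0
```

drive_tool:
  commands:
    - {"tx": 0,"ty": 0,"tz": -0.06,"wx": 0,"wy": 0,"wz": 0,"grip": -1}
    - {"tx": 0,"ty": 0,"tz": -0.04,"wx": 0,"wy": 0,"wz": 0,"grip": -1}
    - {"tx": 0,"ty": 0,"tz": 0,"wx": 0,"wy": 0,"wz": 0,"grip": -1}

```text
time: 10.28
position: [0.5494, -0.0661, 0.0984]
tcp_rot: [-180.0, -0.0, -42.1]
wrist_force: [-7.3, -0.1, 12.9]
width: 0.0296
gripper_force: 30.0
```

Collar seated (upward force step). Release.

drive_tool:
  commands:
    - {"tx": 0,"ty": 0,"tz": 0,"wx": 0,"wy": 0,"wz": 0,"grip": 1}
    - {"tx": 0,"ty": 0,"tz": 0,"wx": 0,"wy": 0,"wz": 0,"grip": 1}
    - {"tx": 0,"ty": 0,"tz": 0,"wx": 0,"wy": 0,"wz": 0,"grip": 1}
    - {"tx": 0,"ty": 0,"tz": 0,"wx": 0,"wy": 0,"wz": 0,"grip": 1}
    - {"tx": 0,"ty": 0,"tz": 0,"wx": 0,"wy": 0,"wz": 0,"grip": 1}

```text
time: 10.7
position: [0.5491, -0.066, 0.0968]
tcp_rot: [180.0, 0.0, -42.1]
wrist_force: [-0.5, 0.5, 0.2]
width: 0.058
gripper_force: 0.0
```

drive_tool:
  commands:
    - {"tx": 0,"ty": 0,"tz": 0.6,"wx": 0,"wy": 0,"wz": 0,"grip": 1}
    - {"tx": 0,"ty": 0,"tz": 1,"wx": 0,"wy": 0,"wz": 0,"grip": 1}
    - {"tx": 0,"ty": 0,"tz": 1,"wx": 0,"wy": 0,"wz": 0,"grip": 1}
    - {"tx": 0,"ty": 0,"tz": 1,"wx": 0,"wy": 0,"wz": 0,"grip": 1}
    - {"tx": 0,"ty": 0,"tz": 1,"wx": 0,"wy": 0,"wz": 0,"grip": 1}

```text
time: 11.12
position: [0.549, -0.066, 0.213]
tcp_rot: [180.0, 0.0, -42.1]
wrist_force: [-0.2, 0.2, 0.2]
width: 0.0906
gripper_force: 0.0
```

drive_tool:
  commands:
    - {"tx": -0.7,"ty": 0,"tz": 0.3,"wx": 0,"wy": 0,"wz": 0,"grip": 1}
    - {"tx": -0.8,"ty": 0,"tz": 0,"wx": 0,"wy": 0,"wz": 0,"grip": 1}
    - {"tx": 0,"ty": 0,"tz": 0,"wx": 0,"wy": 0,"wz": 0,"grip": 1}
    - {"tx": 0,"ty": 0,"tz": 0,"wx": 0,"wy": 0,"wz": 0,"grip": 1}

```text
time: 11.45
position: [0.5114, -0.066, 0.2196]
tcp_rot: [-180.0, -0.0, -42.1]
wrist_force: [-0.1, -0.1, -0.6]
width: 0.0929
gripper_force: 0.0
```

Run:
```python
from h import *
s=read_state();print(s['position'],s['wrist_force'],s['width'])
b,d=cams.grab_frame("scene");im,d=cams.grab_frame('wrist')
save('s6',np.hstack([cv2.resize(b[140:250,270:380],(400,400)),cv2.resize(im[110:270,220:380],(400,400))]))
C=cloud('scene',cams.grab_frame('scene')[1]);P=C[140:250,270:380].reshape(-1,3)
k=(np.hypot(P[:,0]-.547,P[:,1]+.0665)<.03)&(P[:,2]<.17)&(P[:,2]>.09);print('top z',np.percentile(P[k,2],[50,90,98]))
```

```text
[ 0.51141263 -0.06601893  0.21958088] [-0.13537101 -0.06224694 -0.55532752] 0.09292610319292859
top z [0.1292775  0.13909796 0.1402772 ]
```

View pics/s6.png

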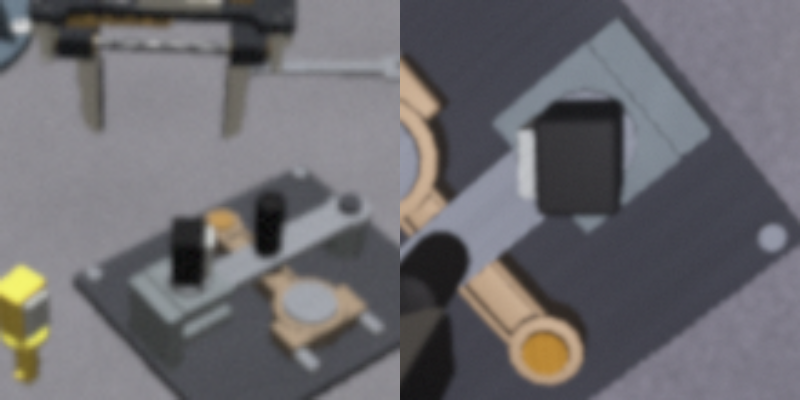

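The pin stands upright with its collar on the clevis and its top at about 0.139 m, where 0.138 m is expected. The button is out, the bar is closed, and the gripper is clear.

```bash
python3 -c "
from cell import ticket; print(ticket.job_done())"
```

```text
the job is handed in; nothing more can be done
None
```

I closed the bar in the clevis, set the ball-lock pin down with its collar on the clevis and its button out, and handed the job in at about 11.6 s; the hand-in returned no verdict.

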